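Three-point check of an inclinometer on a tilting table

TASK

Check the inclinometer at three tilts, working the tilting table by its red lever bar: raise the plate fully to its upper stop and press the yellow key, lower it to 30 degrees (the orange mark; the lever stands upright) and press the blue key, then lower it fully level and press the green key. Press each of these keys only at its own tilt, right down, and let it spring back; never press the red, white or black keys, and do not disturb the loose gauges and the case. Leave the plate level and all keys up.

Things in the scene. Friction and masses are not known exactly. Their poses are not given: they have to be found in the camera images.
- tilt_table: blue fixed base of a tilting table, 220 x 150 mm, top 49 mm high; origin on the bench under its middle, x points away from the robot, z up. The hinge lies along base y at base x +85, height 65 mm. On the +y side stands a thin curved scale, marked every 10 degrees from 0 to 60, with a thick orange mark at 30; a yellow pointer on the plate runs along it
- plate (a joint): tilt (rad) of the hinged aluminium plate (185 x 116 x 14 mm, carries a grey inclinometer box; its free end points to base -x): 0 = level on its lower stop, grows as the free end rises, 1.047 (60 degrees) = upper stop. Stiff hinge: stays where it is left; turns with 5 to 8 N on the lever bar
- hinge (a point): point on the plate's hinge axis in line with the lever bar's middle (base x +85, y -130, z 65 mm)
- lever_bar (a point): middle of the red round bar (12 mm thick, 72 mm long, level, along base y) on the plate's lever, on the base's -y side, 100 mm from the hinge axis; the steel lever arm is 42 mm away to base +y. Lever leans 30 degrees to base -x with the plate level, is upright at 30 degrees of tilt, leans 30 degrees to +x at the upper stop. Push the bar to base +x to raise, to -x to lower
- console: white fixed readout console with an orange front strip, 170 x 156 mm, 35 mm high, dark screen (top 45 mm high) along its far edge; origin on the bench under its middle, z up, x away from the robot. Six round spring keys in two rows of three on its top (rows at console x = -52 and -6 mm, 47 mm apart in y); which colour sits where varies
- key_yellow_top (a point): centre of the top face of the yellow key, 22 mm across, 57 mm above the bench when up, 10 mm proud of its grey 38 mm collar
- key_yellow (a joint): travel of the yellow key in m: 0 up, 0.006 fully down (about 5 N); springs back
- key_blue_top (a point): centre of the top face of the blue key, 22 mm across, 57 mm above the bench when up, 10 mm proud of its grey 38 mm collar
- key_blue (a joint): travel of the blue key in m: 0 up, 0.006 fully down (about 5 N); springs back
- key_green_top (a point): centre of the top face of the green key, 22 mm across, 57 mm above the bench when up, 10 mm proud of its grey 38 mm collar
- key_green (a joint): travel of the green key in m: 0 up, 0.006 fully down (about 5 N); springs back
- key_red_top (a point): centre of the top face of the red key, 22 mm across, 57 mm above the bench when up, 10 mm proud of its grey 38 mm collar
- key_red (a joint): travel of the red key in m: 0 up, 0.006 fully down (about 5 N); springs back
- key_white_top (a point): centre of the top face of the white key, 22 mm across, 57 mm above the bench when up, 10 mm proud of its grey 38 mm collar
- key_white (a joint): travel of the white key in m: 0 up, 0.006 fully down (about 5 N); springs back
- key_black_top (a point): centre of the top face of the black key, 22 mm across, 57 mm above the bench when up, 10 mm proud of its grey 38 mm collar
- key_black (a joint): travel of the black key in m: 0 up, 0.006 fully down (about 5 N); springs back
- plug_blue: bystander: loose plug gauge standing upright, 140 mm high, 32 mm across, blue handle; origin at its underside
- plug_black: bystander: loose plug gauge standing upright, 110 mm high, 32 mm across, black handle; origin at its underside
- ring_gauge: bystander: loose steel ring gauge lying flat, 64 mm across, 22 mm high; origin at its underside
- block_case: bystander: loose wooden gauge-block case, 50 x 60 x 35 mm; origin at its underside

How it is judged:
By the outcome, as a careful person would: the job done as asked, in the order asked, and still so for the second after the job is handed in, with the robot touching nothing.
It also fails if it takes over 64 s, if anything falls off the work surface, if the arm or the gripper's body presses on something with over 40 N, if the wrist force passes 120 N, or if a joint passes its speed limit or range.

ROBOT

A 6-joint arm with a two-finger parallel gripper is mounted at the origin on the work surface. World frame = base frame: x ahead of the robot, y to its left, z up, the work surface at z = 0. Lengths are in m, angles in degrees, forces in N, time in s.
With the tool pointing down it reaches from about 0.25 to 0.725 m from the base axis. Payload 9.7 kg.
Tool frame: the origin (TCP) lies at the very end of the fingers, on their centre line; the grasp point (between the pads) lies 19 mm behind it (bot.grip_depth is the distance from the TCP to the grasp point, in m); z points along the fingers, y is the direction in which the jaws open and shut (so a half turn about z gives the same grasp; the last joint's range is limited). The gripper opens to 85 mm and grips with 20 to 120 N. Pads are 22 mm wide; open, the fingers measure 114 mm over their backs; the gripper's body (76 mm by 85 mm) begins 54 mm behind the grasp point. The pads swing forward as they close: fully open they stand 13 mm farther back than shut.
Start: joints at [69.213, 4.979, 10.078, 95.1, 0, 90], TCP at [0.195, 0.514, 0.231] pointing down, gripper open.
Joint ranges: [-179.16, 179.16], [-48.56, 103.87], [-65.8, 70.77], [-126.05, 130.52], [-82.76, 87.17], [-180, 180]. Speed limits (degrees/s): [127.2, 127.2, 147.25, 180, 180, 180].

INTERFACE

Orientations are given as [roll, pitch, yaw] about the fixed x, y, z axes, in that order (R = Rz(yaw) Ry(pitch) Rx(roll)).
In Python, from workcell import telemetry, optics, order, bot gives the robot as it stands. The module is installed in compiled form; this text tells all that it offers.
- The arm moves only by the shell command python3 -m inch 'ROWS' [FORCE]. ROWS is JSON, a list of rows, each a list of 7 numbers: the shift along the tool's x, y, z in m, then the turn, a rotation vector about the tool's x, y, z in rad, then the closure, from 0 (fully open) to 1 (shut). In form: [[tx, ty, tz, rx, ry, rz, grip], ...]. A call has 1 to 12 rows; each row is the pose to reach, as a shift and turn from the pose commanded when the call began, along the tool's axes at that moment; what a row does not reach only later rows make up. A row lasts 1/12 s, in which the tool goes at most 41.7 mm and 7.16 degrees, less where a joint would pass 70% of its speed; a pose out of reach is approached as far as the arm can. A call with a gripper value outside its range is refused whole. The fingers move at their own pace and stop on an object; FORCE is the grip in N (left out, the last holds). Time passes only in rows, so rows that repeat a pose let the fingers close. It gives the time, the measured TCP pose, the force and the opening at its end, in the units of the state.
- telemetry.get_obs(): the state, without advancing time (a new reading comes with each control period).
- optics.camera(name): name is "scene" or "top"; returns (picture, depth): 420x560x3 uint8, red, green, blue; 420x560 float32, m along the optical axis (not along the pixel's ray), 0 where there is no reading.
- optics.camera_info(name): a dict with "camera_matrix" (3x3 intrinsics, pixels), "k1" (the pictures are not rectified: a ray, as slopes to the right and down, at radius r is drawn at 1 + k1 r^2 times it, then the intrinsics apply), "xyz" and "attitude" of the camera in the world. Camera axes: x right, y down, z forward; pixel columns grow to the right and rows downward; lengths in m; the calibration is good to about 2 mm. A picture is of the moment at which its call begins. camera_info takes no time and is no camera call.
- order.job_done(): hands the job in, once; it reports no verdict.
The state is a dict: "time": time; "q": joint angles; "qd": joint speeds; "joint_efforts": joint torques, N m; "ee_pos": TCP position; "tcp_rot": TCP orientation; "wrist_force": force on the tool from outside, world axes, zero at the start; "torque": the same for the moment, N m; "opening": finger opening in m.
Only numpy, scipy, OpenCV 4.12 (cv2) and the standard library are available. Lean on these libraries where they do the work, as an engineer would, in place of code of your own. Each camera call takes 0.05 s, during which the arm holds its last target. There are 200 camera calls.

## Working session

There is one attempt and no reset: what is moved stays moved. The work goes in short steps, Python scripts to look and compute and a shell command to move; the robot and the scene stay as the last step left them, time stands still between calls to the robot, and variables do not carry over. Pictures are saved under pics/ and viewed, about 8 in all and at most 12, crops included, and the job is handed in when it is done.

```bash
mkdir -p pics; cat > h.py <<'E'
import numpy as np, cv2
from scipy.spatial.transform import Rotation as R
from workcell import telemetry, optics
def snap(n,f=None):
    p,d=optics.camera(n)
    if f: cv2.imwrite('pics/'+f,p[:,:,::-1])
    return p,d
def rays(n,uv):
    i=optics.camera_info(n);K=np.array(i['camera_matrix']);k=i['k1']
    uv=np.atleast_2d(np.array(uv,float))
    s=cv2.undistortPoints(uv.reshape(-1,1,2),K,np.array([k,0,0,0,0.])).reshape(-1,2)
    M=R.from_euler('xyz',i['attitude'],degrees=True).as_matrix()
    return np.array(i['xyz']),np.c_[s,np.ones(len(s))]@M.T
def onplane(n,uv,z):
    o,d=rays(n,uv); return o+d*((z-o[2])/d[:,2])[:,None]
def pts(n,uv,depth):
    o,d=rays(n,uv); return o+d*np.array([depth[int(v),int(u)] for u,v in np.atleast_2d(uv)])[:,None]
E
python3 - <<'E'
from h import *
for n in('top','scene'):
    p,d=snap(n,n+'0.png'); print(optics.camera_info(n)); np.save(n+'_d.npy',d)
o=telemetry.get_obs(); print(o)
E
```

```text
{'camera_matrix': array([[494.64839695,   0.        , 268.52535826],
       [  0.        , 494.64839695, 202.82682178],
       [  0.        ,   0.        ,   1.        ]]), 'k1': -0.13511366612598436, 'xyz': array([ 0.43948162, -0.02659232,  1.34131852]), 'attitude': array([-174.6948839 ,   -1.19180066,  -90.68566149])}
{'camera_matrix': array([[537.98376641,   0.        , 274.48957984],
       [  0.        , 537.98376641, 206.63789256],
       [  0.        ,   0.        ,   1.        ]]), 'k1': -0.04769236767841627, 'xyz': array([1.23628027, 0.06474604, 0.92931042]), 'attitude': array([-1.39529704e+02,  1.12626576e-01,  9.70293054e+01])}
{'time': 0.1, 'q': array([ 6.92118969e+01,  5.00798782e+00,  1.00410831e+01,  9.50990148e+01,
       -8.38251315e-05,  9.00011992e+01]), 'qd': array([ 0.02043761, -0.04868692,  0.18296848, -0.00669926,  0.0113671 ,
        0.02539342]), 'joint_efforts': array([ 2.91503766e-04, -5.21558475e+01,  4.65654266e+01,  1.60783710e-02,
        3.56472697e-05,  3.41375141e-05]), 'ee_pos': array([0.1951354 , 0.51401788, 0.23067229]), 'tcp_rot': array([-1.79934080e+02,  8.52048182e-05,  1.59210698e+02]), 'wrist_force': array([-0.04206255,  1.02272213, -0.4643301 ]), 'torque': array([-0.00065124, -0.02303611,  0.04011527]), 'opening': 0.08541220251023665}
```

View pics/top0.png

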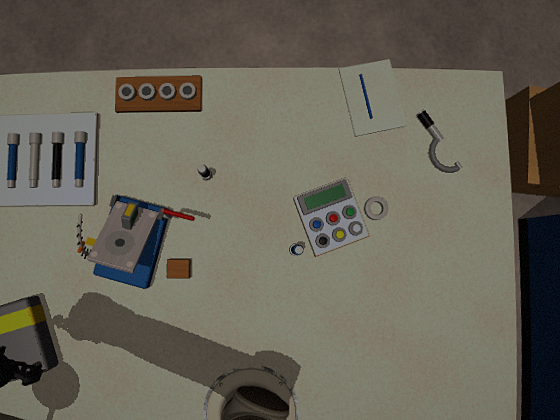

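View pics/scene0.png

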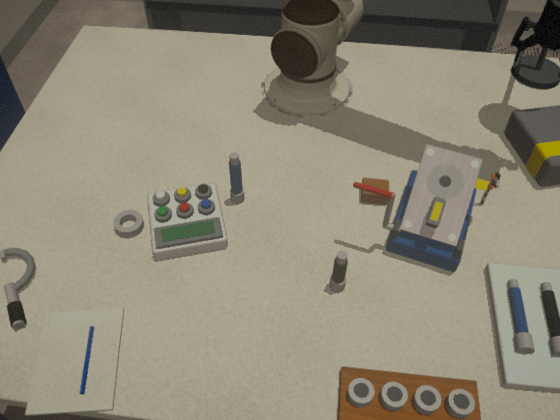

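The top view shows the console at about (332,217), with the key rows (317,224) blue, (333,217) red, (349,211) green, and (322,240) black, (339,234) yellow, (355,228) white. The table is at (130,240), the red bar at (178,214), the plug gauges at (205,172) and (296,249), the case at (178,268) and the ring at (375,208). The plate is already partly raised.

```bash
python3 - <<'E'
from h import *
T=cv2.imread('pics/top0.png');S=cv2.imread('pics/scene0.png')
dt=np.load('top_d.npy');ds=np.load('scene_d.npy')
def blobs(img,lo,hi,box,mn=6):
    h=cv2.cvtColor(img,cv2.COLOR_BGR2HSV);m=cv2.inRange(h,lo,hi)
    k=np.zeros_like(m);x0,y0,x1,y1=box;k[y0:y1,x0:x1]=m[y0:y1,x0:x1]
    n,l,st,c=cv2.connectedComponentsWithStats(k)
    return k,[(st[i,4],c[i].round(1)) for i in range(1,n) if st[i,4]>=mn]
tb=(295,200,370,255);sb=(148,178,225,220)
C={'blue':((95,100,40),(125,255,255)),'red':((172,120,60),(180,255,255)),'red0':((0,120,60),(8,255,255)),'green':((45,80,40),(90,255,255)),'yellow':((20,120,60),(35,255,255))}
for c,(lo,hi) in C.items():
    a=max(blobs(T,lo,hi,tb)[1],key=lambda t:t[0],default=None); b=max(blobs(S,lo,hi,sb)[1],key=lambda t:t[0],default=None)
    print(c,a,b, onplane('top',a[1],.055)[0].round(4) if a else'', onplane('scene',b[1],.055)[0].round(4) if b else'')
# bar
def bar(img,box):
    h=cv2.cvtColor(img,cv2.COLOR_BGR2HSV);m=cv2.inRange(h,(0,130,60),(8,255,255))|cv2.inRange(h,(170,130,60),(180,255,255))
    k=np.zeros_like(m);x0,y0,x1,y1=box;k[y0:y1,x0:x1]=m[y0:y1,x0:x1]
    uv=np.argwhere(k)[:,::-1];r=cv2.minAreaRect(uv.astype(np.float32));print(r,len(uv))
    b=cv2.boxPoints(r);e=sorted([(np.linalg.norm(b[i]-b[(i+1)%4]),tuple((b[i]+b[(i+1)%4])/2)) for i in range(4)])[:2]
    return uv,[np.array(x[1]) for x in e]
ut,et=bar(T,(150,200,200,225));us,es=bar(S,(345,175,400,205))
for n,u,e,d in(('top',ut,et,dt),('scene',us,es,ds)):
    P=pts(n,u,d);print(n,e,np.median(P,0).round(4),P.min(0).round(3),P.max(0).round(3))
# triangulate pairs
def tri(a,b):
    o1,d1=rays('top',a);o2,d2=rays('scene',b);d1=d1[0];d2=d2[0]
    s=np.linalg.lstsq(np.c_[d1,-d2],o2-o1,rcond=None)[0];p,q=o1+d1*s[0],o2+d2*s[1]
    return ((p+q)/2).round(4),round(np.linalg.norm(p-q),4)
for a in et:
    for b in es: print(a,b,tri(a,b))
# bystanders
for nm,uv in(('plugF',(207,167)),('plugF2',(205,172)),('plugN',(295,246)),('plugN2',(297,251)),('case',(178,267)),('ring',(369,208)),('plate',(150,212)),('plate2',(127,265)),('plate3',(98,252))): print(nm,pts('top',uv,dt)[0].round(3))
for nm,uv in(('console',(300,193)),('c',(349,180)),('c',(367,237)),('c',(316,255)),('base',(117,197)),('base',(168,209)),('base',(148,286)),('base',(97,275))): print(nm,uv,onplane('top',uv,.035 if nm[0]=='c' else .049)[0].round(4))
for n,img,b in(('t',T,(60,180,230,300)),('s',S,(330,130,520,280))):
    x0,y0,x1,y1=b;cv2.imwrite(f'pics/crop_{n}.png',cv2.resize(img[y0:y1,x0:x1],None,fx=2.2 if n=='t' else 2,fy=2.2 if n=='t' else 2,interpolation=cv2.INTER_CUBIC))
a=cv2.imread('pics/crop_t.png');b=cv2.imread('pics/crop_s.png');w=np.zeros((max(a.shape[0],b.shape[0]),a.shape[1]+b.shape[1],3),np.uint8);w[:a.shape[0],:a.shape[1]]=a;w[:b.shape[0],a.shape[1]:]=b;cv2.imwrite('pics/crops.png',w)
E
```

```text
blue (np.int32(53), array([316.4, 223.8])) (np.int32(48), array([205.5, 202.2])) [ 0.5024 -0.1792  0.055 ] [ 0.5016 -0.1773  0.055 ]
red None None  
red0 (np.int32(49), array([333.3, 217.5])) (np.int32(67), array([183.8, 206.7])) [ 0.5183 -0.224   0.055 ] [ 0.5197 -0.2209  0.055 ]
green (np.int32(151), array([315. , 202.9])) (np.int32(68), array([162. , 210.4])) [ 0.5572 -0.1766  0.055 ] [ 0.5355 -0.2647  0.055 ]
yellow (np.int32(56), array([339.5, 234. ])) (np.int32(69), array([181.6, 191.6])) [ 0.4749 -0.2393  0.055 ] [ 0.4777 -0.2357  0.055 ]
((178.08421325683594, 214.18006896972656), (32.72783660888672, 4.682676315307617), 14.743562698364258) 144
((372.6147155761719, 189.284423828125), (39.27088165283203, 5.938523769378662), 16.699243545532227) 207
top [array([162.25908, 210.01556], dtype=float32), array([193.90935, 218.34457], dtype=float32)] [0.5234 0.1637 0.1702] [0.509 0.125 0.07 ] [0.536 0.201 0.178]
scene [array([353.80737, 183.64223], dtype=float32), array([391.42206, 194.92662], dtype=float32)] [0.5252 0.1661 0.1679] [0.511 0.129 0.158] [0.539 0.202 0.173]
[162.25908 210.
[... 237 characters left out ...]
 , 0.1274, 0.1653]), np.float64(0.0032))
[193.90935 218.34457] [391.42206 194.92662] (array([0.5166, 0.1666, 0.144 ]), np.float64(0.0755))
plugF [0.663 0.111 0.008]
plugF2 [0.637 0.108 0.087]
plugN [ 0.445 -0.118  0.117]
plugN2 [ 0.433 -0.121  0.14 ]
case [0.394 0.184 0.038]
ring [ 0.545 -0.328  0.019]
plate [0.536 0.25  0.078]
plate2 [0.404 0.283 0.176]
plate3 [0.434 0.356 0.168]
console (300, 193) [ 0.5859 -0.1394  0.035 ]
c (349, 180) [ 0.6198 -0.272   0.035 ]
c (367, 237) [ 0.4665 -0.3164  0.035 ]
c (316, 255) [ 0.4209 -0.1789  0.035 ]
base (117, 197) [0.5787 0.3457 0.049 ]
base (168, 209) [0.5456 0.2092 0.049 ]
base (148, 286) [0.345  0.2614 0.049 ]
base (97, 275) [0.3736 0.3972 0.049 ]
```

View pics/crops.png

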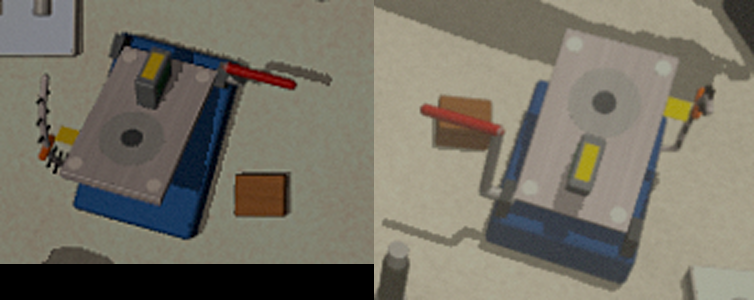

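Bar middle is about (0.524, 0.164, 0.166). The table yaw is about -15° and the tilt about 35-37°. A tool yaw of 75° puts tool x along base +y and tool y along base +x, so I'll use it throughout.

```bash
python3 -m inch '[[0,0,-0.04,0,0,0.12,0],[0,0,-0.07,0,0,0.24,0],[-0.04,-0.02,-0.07,0,0,0.36,0],[-0.43,-0.21,-0.07,0,0,1.47,0],[-0.43,-0.21,-0.07,0,0,1.47,0],[-0.43,-0.21,-0.07,0,0,1.47,0],[-0.43,-0.21,-0.07,0,0,1.47,0],[-0.43,-0.21,-0.07,0,0,1.47,0],[-0.43,-0.21,-0.07,0,0,1.47,0],[-0.43,-0.21,-0.07,0,0,1.47,0],[-0.43,-0.21,-0.07,0,0,1.47,0],[-0.43,-0.21,-0.07,0,0,1.47,0]]' 20; python3 -m inch '[[0,0,0,0,0,0,0],[0,0,0,0,0,0,0],[0,0,0,0,0,0,0]]'
```

```text
time: 1.1
ee_pos: [0.4813, 0.2084, 0.3011]
tcp_rot: [-180.0, 0.0, 74.6]
wrist_force: [0.7, 0.6, -0.8]
opening: 0.0854
time: 1.35
ee_pos: [0.4802, 0.2102, 0.3009]
tcp_rot: [-180.0, 0.0, 75.0]
wrist_force: [-0.1, 0.4, -0.2]
opening: 0.0854
```

```bash
python3 -m inch '[[-0.02,0.03,0,0,0,0,0],[-0.033,0.054,0.03,0,0,0,0],[-0.033,0.054,0.07,0,0,0,0],[-0.033,0.054,0.11,0,0,0,0],[-0.033,0.054,0.135,0,0,0,0],[-0.033,0.054,0.154,0,0,0,0],[-0.033,0.054,0.154,0,0,0,0]]'; python3 - <<'E'
from h import *
p,d=snap('scene');cv2.imwrite('pics/g1.png',cv2.resize(p[100:300,280:540,::-1],None,fx=2.5,fy=2.5,interpolation=cv2.INTER_CUBIC))
E
```

```text
time: 1.93
ee_pos: [0.5212, 0.1653, 0.143]
tcp_rot: [-179.7, 0.2, 75.2]
wrist_force: [-0.6, 0.0, 0.1]
opening: 0.0858
```

View pics/g1.png

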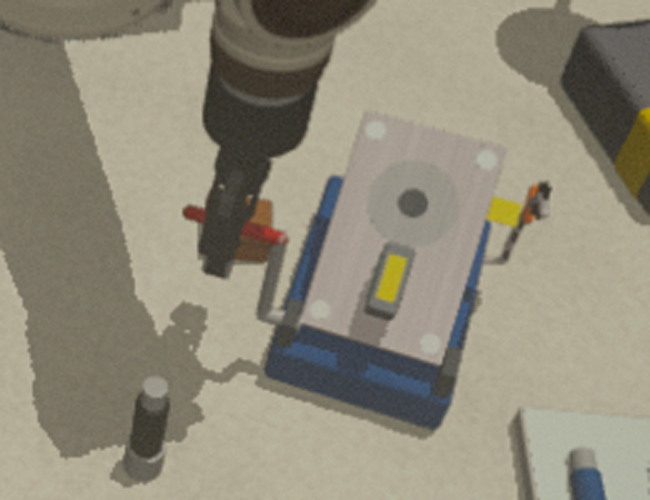

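The open gripper straddles the red bar near (235,225) in the crop, and nothing else is touched. I'll close with a light grip.

```bash
python3 -m inch '[[0,0,0,0,0,0,1],[0,0,0,0,0,0,1],[0,0,0,0,0,0,1],[0,0,0,0,0,0,1],[0,0,0,0,0,0,1],[0,0,0,0,0,0,1],[0,0,0,0,0,0,1],[0,0,0,0,0,0,1]]' 20
```

```text
time: 2.65
ee_pos: [0.5238, 0.1646, 0.1478]
tcp_rot: [180.0, -0.0, 75.0]
wrist_force: [-2.5, 1.5, 5.0]
opening: 0.011
```

```bash
python3 -m inch '[[0,0.003,0.0004,0,0,0,1],[0,0.007,0.001,0,0,0,1],[0,0.011,0.002,0,0,0,1],[0,0.015,0.003,0,0,0,1],[0,0.019,0.0043,0,0,0,1],[0,0.023,0.0058,0,0,0,1],[0,0.027,0.0073,0,0,0,1],[0,0.03,0.0085,0,0,0,1],[0,0.033,0.0098,0,0,0,1],[0,0.034,0.0102,0,0,0,1],[0,0.034,0.0102,0,0,0,1]]'
```

```text
time: 3.57
ee_pos: [0.5564, 0.1556, 0.1371]
tcp_rot: [-179.9, 0.0, 75.0]
wrist_force: [-3.6, 0.1, 3.0]
opening: 0.0108
```

```bash
python3 -m inch '[[0,0.002,0.001,0,0,0,1],[0,0.004,0.002,0,0,0,1],[0,0.004,0.002,0,0,0,1]]';  python3 -m inch '[[0,0.002,0.001,0,0,0,1],[0,0.004,0.002,0,0,0,1],[0,0.004,0.002,0,0,0,1]]'; python3 -m inch '[[0,0.002,0.001,0,0,0,1],[0,0.003,0.0015,0,0,0,1],[0,0.003,0.0015,0,0,0,1]]'
```

```text
time: 3.82
ee_pos: [0.5603, 0.1546, 0.1352]
tcp_rot: [-180.0, 0.0, 75.0]
wrist_force: [-3.3, 0.0, 3.8]
opening: 0.0116
time: 4.07
ee_pos: [0.563, 0.1539, 0.1335]
tcp_rot: [-179.8, -0.0, 75.0]
wrist_force: [-13.3, 2.6, 9.3]
opening: 0.0112
time: 4.32
ee_pos: [0.5632, 0.1538, 0.1334]
tcp_rot: [-179.6, -0.0, 75.1]
wrist_force: [-30.8, 3.9, 24.2]
opening: 0.0111
```

Upper stop reached (the force rises and the position stalls at 0.563). I'll relax, open and lift.

```bash
python3 -m inch '[[0,-0.003,-0.0015,0,0,0,1],[0,-0.005,-0.003,0,0,0,1],[0,-0.005,-0.003,0,0,0,0.5],[0,-0.005,-0.003,0,0,0,0],[0,-0.005,-0.003,0,0,0,0],[0,-0.005,-0.003,0,0,0,0],[0,-0.005,-0.003,0,0,0,0],[0,-0.005,-0.04,0,0,0,0],[0,-0.005,-0.08,0,0,0,0],[0,-0.005,-0.12,0,0,0,0],[0,-0.005,-0.16,0,0,0,0],[0,-0.005,-0.16,0,0,0,0]]'
python3 - <<'E'
from h import *
p,d=snap('scene','up_s.png');q,e=snap('top','up_t.png')
a=cv2.resize(p[100:300,300:540,::-1],None,fx=1.6,fy=1.6,interpolation=cv2.INTER_CUBIC);b=cv2.resize(q[170:300,60:230,::-1],None,fx=2.3,fy=2.3,interpolation=cv2.INTER_CUBIC)
w=np.zeros((330,a.shape[1]+b.shape[1],3),np.uint8);w[:a.shape[0],:a.shape[1]]=a;w[:b.shape[0],a.shape[1]:]=b;cv2.imwrite('pics/up.png',w)
E
```

```text
time: 5.32
ee_pos: [0.5638, 0.1544, 0.3004]
tcp_rot: [179.4, -0.3, 75.0]
wrist_force: [0.4, -0.1, 0.6]
opening: 0.0856
```

View pics/up.png

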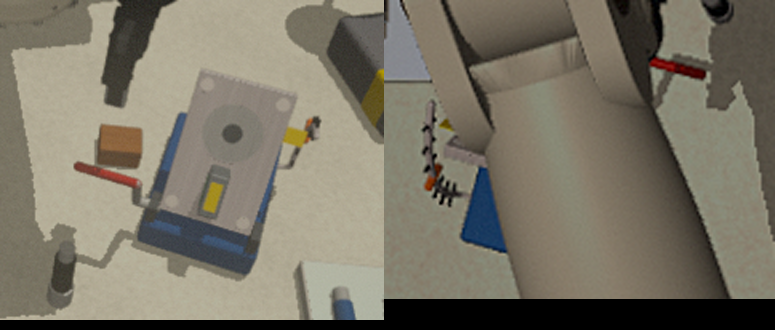

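The plate is high: the pointer sits at the top of the scale and the bar has swung toward +x. On to the yellow key, shutting the fingers on the way.

```bash
python3 -m inch '[[-0.04,0.005,0,0,0,0,1],[-0.08,0.01,0,0,0,0,1],[-0.12,0.019,0,0,0,0,1],[-0.16,0.019,0,0,0,0,1],[-0.2,0.019,0,0,0,0,1],[-0.24,0.019,0,0,0,0,1],[-0.28,0.019,0,0,0,0,1],[-0.32,0.019,0,0,0,0,1],[-0.36,0.019,0,0,0,0,1],[-0.40,0.019,0,0,0,0,1],[-0.40,0.019,0,0,0,0,1],[-0.40,0.019,0,0,0,0,1]]'
python3 - <<'E'
from h import *
def bar(img,box):
    h=cv2.cvtColor(img,cv2.COLOR_RGB2HSV);m=cv2.inRange(h,(0,130,60),(8,255,255))|cv2.inRange(h,(170,130,60),(180,255,255))
    k=np.zeros_like(m);x0,y0,x1,y1=box;k[y0:y1,x0:x1]=m[y0:y1,x0:x1]
    return cv2.minAreaRect(np.argwhere(k)[:,::-1].astype(np.float32))
p,d=snap('scene','y_s.png');q,e=snap('top','y_t.png')
rt=bar(q,(140,180,230,230));rs=bar(p,(330,170,400,225));print(rt,rs)
o1,d1=rays('top',rt[0]);o2,d2=rays('scene',rs[0]);d1=d1[0];d2=d2[0]
s=np.linalg.lstsq(np.c_[d1,-d2],o2-o1,rcond=None)[0];P=(o1+d1*s[0]+o2+d2*s[1])/2;print('bar',P)
o=telemetry.get_obs();t=o['ee_pos'];print(o['time'],t,o['tcp_rot'])
def col(img,lo,hi,box):
    x0,y0,x1,y1=box;m=cv2.inRange(cv2.cvtColor(img,cv2.COLOR_RGB2HSV),lo,hi)[y0:y1,x0:x1]
    n,l,st,c=cv2.connectedComponentsWithStats(m);i=1+st[1:,4].argmax();return c[i]+[x0,y0],st[i,4]
for c,lo,hi in(('yel',(20,120,60),(35,255,255)),):
    c1=col(p,lo,hi,(148,178,225,220));print(c1,onplane('scene',c1[0],.055))
a=cv2.resize(p[110:280,100:290,::-1],None,fx=2,fy=2,interpolation=cv2.INTER_CUBIC);b=cv2.resize(q[150:290,270:410,::-1],None,fx=2.4,fy=2.4,interpolation=cv2.INTER_CUBIC)
w=np.zeros((340,a.shape[1]+b.shape[1],3),np.uint8);w[:a.shape[0],:a.shape[1]]=a;w[:b.shape[0],a.shape[1]:]=b;cv2.imwrite('pics/yy.png',w)
E
```

```text
time: 6.42
ee_pos: [0.4762, -0.2389, 0.2897]
tcp_rot: [-179.8, -0.0, 74.8]
wrist_force: [0.2, -0.1, -0.4]
opening: -0.0
((183.64706420898438, 198.4117889404297), (32.01470184326172, 4.365641117095947), 14.03624439239502) ((365.5995178222656, 208.26824951171875), (39.24745559692383, 4.767913341522217), 17.52556800842285)
bar [0.56231507 0.15317526 0.15286061]
6.5167 [ 0.47710988 -0.23674253  0.2904272 ] [-1.79895223e+02 -3.66316804e-02  7.49695685e+01]
(array([181.5       , 191.62162162]), np.int32(74)) [[ 0.47780468 -0.23595124  0.055     ]]
```

View pics/yy.png

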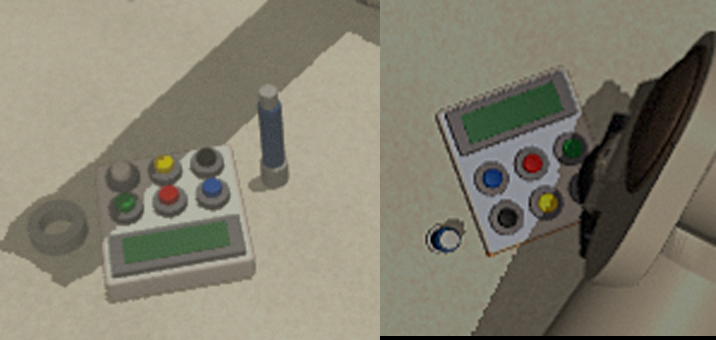

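The view shows the yellow key unobstructed, and the TCP (0.477, -0.237) is on its estimated centre. The bar triangulates to (0.562, 0.153, 0.153), which agrees with the upper stop. Descending.

```bash
python3 -m inch '[[0,0,0.04,0,0,0,1],[0,0,0.08,0,0,0,1],[0,0,0.12,0,0,0,1],[0,0,0.16,0,0,0,1],[0,0,0.19,0,0,0,1],[0,0,0.21,0,0,0,1],[0,0,0.223,0,0,0,1],[0,0,0.223,0,0,0,1],[0,0,0.223,0,0,0,1]]'; python3 -m inch '[[0,0,0.004,0,0,0,1],[0,0,0.008,0,0,0,1],[0,0,0.012,0,0,0,1],[0,0,0.016,0,0,0,1],[0,0,0.018,0,0,0,1],[0,0,0.018,0,0,0,1],[0,0,0.018,0,0,0,1]]'
```

```text
time: 7.27
ee_pos: [0.4773, -0.2357, 0.0682]
tcp_rot: [-179.9, -0.0, 75.1]
wrist_force: [-0.5, 0.1, 1.2]
opening: 0.0002
time: 7.85
ee_pos: [0.4779, -0.2372, 0.0513]
tcp_rot: [179.9, -0.0, 75.0]
wrist_force: [0.8, 2.2, 4.2]
opening: -0.0
```

```bash
python3 -m inch '[[0,0,0.0015,0,0,0,1],[0,0,0.003,0,0,0,1],[0,0,0.003,0,0,0,1]]'
```

```text
time: 8.1
ee_pos: [0.4781, -0.2373, 0.0507]
tcp_rot: [179.8, -0.0, 75.0]
wrist_force: [-4.9, 5.2, 22.7]
opening: -0.0004
```

Key bottomed (0.0507, force jumped to 23 N). Lifting and returning to the bar.

```bash
python3 -m inch '[[0,0,-0.02,0,0,0,1],[0,0,-0.06,0,0,0,1],[0,0,-0.1,0,0,0,1],[0,0,-0.14,0,0,0,1],[0,0,-0.18,0,0,0,1],[0,0,-0.22,0,0,0,1],[0,0,-0.253,0,0,0,1],[0.04,-0.005,-0.253,0,0,0,0],[0.08,-0.01,-0.253,0,0,0,0],[0.12,-0.015,-0.253,0,0,0,0],[0.16,-0.019,-0.253,0,0,0,0],[0.2,-0.019,-0.253,0,0,0,0]]'; python3 -m inch '[[0.04,0,0,0,0,0,0],[0.08,0,0,0,0,0,0],[0.12,0,0,0,0,0,0],[0.16,0,0,0,0,0,0],[0.2,0,0,0,0,0,0],[0.2,0,0,0,0,0,0],[0.2,0,0,0,0,0,0]]'
```

```text
time: 9.1
ee_pos: [0.5102, -0.0375, 0.3009]
tcp_rot: [180.0, 0.0, 74.9]
wrist_force: [1.2, -1.0, -0.1]
opening: 0.0606
time: 9.68
ee_pos: [0.5626, 0.156, 0.2993]
tcp_rot: [-179.9, 0.1, 75.2]
wrist_force: [-0.0, -0.5, 0.0]
opening: 0.0855
```

```bash
python3 -m inch '[[0,0,0.04,0,0,0,0],[0,0,0.08,0,0,0,0],[0,0,0.12,0,0,0,0],[0,0,0.15,0,0,0,0],[0,0,0.167,0,0,0,0],[0,0,0.167,0,0,0,0],[0,0,0.167,0,0,0,1],[0,0,0.167,0,0,0,1],[0,0,0.167,0,0,0,1],[0,0,0.167,0,0,0,1],[0,0,0.167,0,0,0,1],[0,0,0.167,0,0,0,1]]' 20;  python3 -m inch '[[0,0,0,0,0,0,1],[0,0,0,0,0,0,1]]'
```

```text
time: 10.68
ee_pos: [0.5627, 0.1542, 0.1343]
tcp_rot: [180.0, -0.0, 75.0]
wrist_force: [-12.6, 3.7, 0.8]
opening: 0.0125
time: 10.85
ee_pos: [0.5626, 0.1542, 0.1341]
tcp_rot: [180.0, -0.0, 75.0]
wrist_force: [-0.9, -0.4, 3.0]
opening: 0.011
```

```bash
python3 -m inch '[[0,-0.003,-0.0017,0,0,0,1],[0,-0.008,-0.004,0,0,0,1],[0,-0.013,-0.0063,0,0,0,1],[0,-0.018,-0.008,0,0,0,1],[0,-0.023,-0.0097,0,0,0,1],[0,-0.028,-0.011,0,0,0,1],[0,-0.033,-0.012,0,0,0,1],[0,-0.038,-0.0127,0,0,0,1],[0,-0.043,-0.0132,0,0,0,1],[0,-0.047,-0.0134,0,0,0,1],[0,-0.05,-0.0134,0,0,0,1],[0,-0.05,-0.0134,0,0,0,1]]';  python3 -m inch '[[0,0,0,0,0,0,1],[0,0,0,0,0,0,1]]'
python3 - <<'E'
from h import *
p,d=snap('scene','m_s.png')
cv2.imwrite('pics/m.png',cv2.resize(p[130:250,420:530,::-1],None,fx=5,fy=5,interpolation=cv2.INTER_CUBIC))
E
```

```text
time: 11.85
ee_pos: [0.5138, 0.1676, 0.1475]
tcp_rot: [180.0, -0.1, 75.0]
wrist_force: [0.2, 3.1, 7.7]
opening: 0.0114
time: 12.02
ee_pos: [0.5138, 0.1677, 0.1475]
tcp_rot: [-180.0, -0.1, 75.0]
wrist_force: [-0.3, 3.5, 7.9]
opening: 0.0111
```

View pics/m.png

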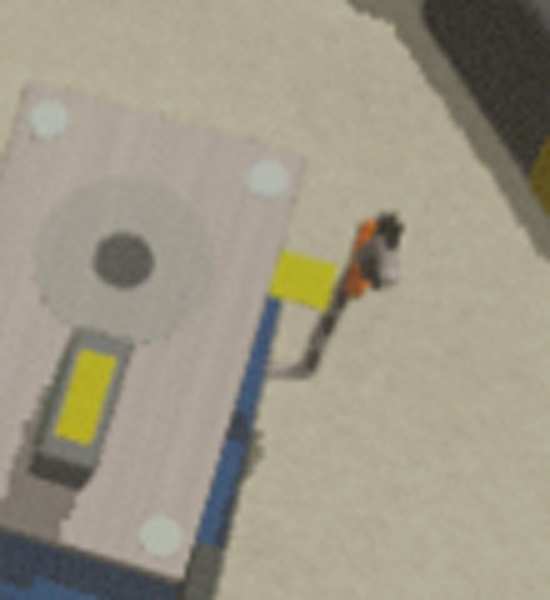

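The pointer is at the lower part of the orange mark from this angle, which parallax affects. Releasing, then I'll check the bar shift against the upper stop.

```bash
python3 -m inch '[[0,0.0005,0,0,0,0,1],[0,0.0005,0,0,0,0,0],[0,0.0005,0,0,0,0,0],[0,0.0005,0,0,0,0,0],[0,0.0005,0,0,0,0,0],[0,0.0005,0,0,0,0,0],[0,0,-0.04,0,0,0,0],[0,0,-0.08,0,0,0,0],[0,0,-0.12,0,0,0,0],[-0.04,0,-0.15,0,0,0,0],[-0.08,0,-0.15,0,0,0,0],[-0.12,0,-0.15,0,0,0,0]]'
python3 -m inch '[[0,0,0,0,0,0,1],[0,0,0,0,0,0,1]]'
cat > barm.py <<'E'
from h import *
def bar(img,box):
    h=cv2.cvtColor(img,cv2.COLOR_RGB2HSV);m=cv2.inRange(h,(0,130,60),(8,255,255))|cv2.inRange(h,(170,130,60),(180,255,255))
    k=np.zeros_like(m);x0,y0,x1,y1=box;k[y0:y1,x0:x1]=m[y0:y1,x0:x1]
    n,l,st,c=cv2.connectedComponentsWithStats(k)
    return cv2.minAreaRect(np.argwhere(l==1+st[1:,4].argmax())[:,::-1].astype(np.float32))
p,d=snap('scene');q,e=snap('top')
rt=bar(q,(140,180,230,245));rs=bar(p,(330,150,405,225));print(rt,rs)
o1,d1=rays('top',rt[0]);o2,d2=rays('scene',rs[0]);d1=d1[0];d2=d2[0]
s=np.linalg.lstsq(np.c_[d1,-d2],o2-o1,rcond=None)[0];P=(o1+d1*s[0]+o2+d2*s[1])/2
b=np.array([.966,-.259,0]);D=P-[.5623,.1532,.1529]
sx=.05+D@b;print('bar',P,'from stop',D@b,D[2],'tilt',30+np.degrees(np.arcsin(np.clip(sx/.1,-1,1))))
# plate tilt from depth (scene): plane fit of light plate pixels
h=cv2.cvtColor(p,cv2.COLOR_RGB2HSV);v,u=np.mgrid[150:245,395:480];uv=np.c_[u.ravel(),v.ravel()]
X=pts('scene',uv,d);z=np.array([d[b_,a] for a,b_ in uv]);X=X[z>0]
best=0;r=np.random.default_rng(0)
for _ in range(600):
    A=X[r.choice(len(X),3,False)];n=np.cross(A[1]-A[0],A[2]-A[0]);n/=np.linalg.norm(n)+1e-12
    m=abs((X-A[0])@n)<.003
    if m.sum()>best and np.median(X[m,2])>.055: best=m.sum();M=m
c=X[M].mean(0);n=np.linalg.svd(X[M]-c,full_matrices=0)[2][2];n*=np.sign(n[2]);print('plate normal tilt',np.degrees(np.arccos(n[2])),'azim',np.degrees(np.arctan2(n[1],n[0])),best,len(X))
E
python3 barm.py
```

```text
time: 13.07
ee_pos: [0.4842, 0.054, 0.2989]
tcp_rot: [179.8, -0.1, 75.1]
wrist_force: [-0.3, -0.2, -0.9]
opening: 0.0857
time: 13.23
ee_pos: [0.4838, 0.0529, 0.2975]
tcp_rot: [179.9, -0.0, 74.8]
wrist_force: [-0.0, 0.7, -0.4]
opening: 0.0636Traceback (most recent call last):
  File "barm.py", line 8, in <module>
    rt=bar(q,(140,180,230,245));rs=bar(p,(330,150,405,225));print(rt,rs)
  File "barm.py", line 6, in bar
    return cv2.minAreaRect(np.argwhere(l==1+st[1:,4].argmax())[:,::-1].astype(np.float32))
                                            ~~~~~~~~~~~~~~~^^
ValueError: attempt to get argmax of an empty sequence
```

```bash
python3 -m inch '[[-0.04,0.015,0,0,0,0,1],[-0.08,0.03,0,0,0,0,1],[-0.11,0.045,0,0,0,0,1],[-0.15,0.06,0,0,0,0,1],[-0.19,0.07,0,0,0,0,1],[-0.219,0.078,0,0,0,0,1],[-0.219,0.078,0,0,0,0,1],[-0.219,0.078,0,0,0,0,1]]'; python3 barm.py
```

```text
time: 14.0
ee_pos: [0.5032, -0.1775, 0.2959]
tcp_rot: [-179.9, -0.0, 74.9]
wrist_force: [-0.5, 0.4, 0.1]
opening: 0.0
((176.47511291503906, 217.59339904785156), (32.78757095336914, 4.637927532196045), 14.931416511535645) ((373.91748046875, 185.77523803710938), (38.98353576660156, 5.746957778930664), 16.699243545532227)
bar [0.51515803 0.16744082 0.1668088 ] from stop -0.049227520481467786 0.013908801938046639 tilt 30.442602563660376
plate normal tilt 29.378282698256733 azim -15.410989523795859 4050 8036
```

Tilt estimates: 30.4° from the bar by vision, 29.4° from the plate plane fit, about 29.6° from the robot. Pressing blue.

```bash
python3 -m inch '[[0,0,0.04,0,0,0,1],[0,0,0.08,0,0,0,1],[0,0,0.12,0,0,0,1],[0,0,0.16,0,0,0,1],[0,0,0.19,0,0,0,1],[0,0,0.21,0,0,0,1],[0,0,0.226,0,0,0,1],[0,0,0.23,0,0,0,1],[0,0,0.23,0,0,0,1]]'; python3 -m inch '[[0,0,0.004,0,0,0,1],[0,0,0.008,0,0,0,1],[0,0,0.012,0,0,0,1],[0,0,0.016,0,0,0,1],[0,0,0.018,0,0,0,1],[0,0,0.018,0,0,0,1],[0,0,0.018,0,0,0,1]]'
```

```text
time: 14.85
ee_pos: [0.5024, -0.1755, 0.0661]
tcp_rot: [-179.9, -0.0, 75.1]
wrist_force: [-0.5, -0.7, -0.4]
opening: 0.0002
time: 15.43
ee_pos: [0.5036, -0.1771, 0.0509]
tcp_rot: [179.8, -0.0, 75.0]
wrist_force: [-2.2, 3.0, 13.7]
opening: -0.0
```

```bash
python3 -m inch '[[0,0,0.001,0,0,0,1],[0,0,0.001,0,0,0,1],[0,0,-0.02,0,0,0,1],[0,0,-0.06,0,0,0,1],[0,0,-0.1,0,0,0,1],[0,0,-0.14,0,0,0,1],[0,0,-0.18,0,0,0,1],[0,0,-0.22,0,0,0,1],[0,0,-0.25,0,0,0,1],[0.04,-0.01,-0.25,0,0,0,0],[0.08,-0.02,-0.25,0,0,0,0],[0.12,-0.03,-0.25,0,0,0,0]]'; python3 -m inch '[[0.04,-0.01,0,0,0,0,0],[0.08,-0.02,0,0,0,0,0],[0.12,-0.03,0,0,0,0,0],[0.16,-0.04,0,0,0,0,0],[0.2,-0.049,0,0,0,0,0],[0.216,-0.049,0,0,0,0,0],[0.216,-0.049,0,0,0,0,0],[0.216,-0.049,0,0,0,0,0]]'
```

```text
time: 16.43
ee_pos: [0.5049, -0.0528, 0.2994]
tcp_rot: [179.9, -0.0, 74.8]
wrist_force: [1.5, -0.1, -0.1]
opening: 0.0355
time: 17.1
ee_pos: [0.5134, 0.1686, 0.2985]
tcp_rot: [-180.0, 0.0, 75.1]
wrist_force: [-0.4, -0.3, 1.3]
opening: 0.0851
```

```bash
python3 -m inch '[[0,0,0.04,0,0,0,0],[0,0,0.08,0,0,0,0],[0,0,0.11,0,0,0,0],[0,0,0.135,0,0,0,0],[0,0,0.151,0,0,0,0],[0,0,0.151,0,0,0,0],[0,0,0.151,0,0,0,1],[0,0,0.151,0,0,0,1],[0,0,0.151,0,0,0,1],[0,0,0.151,0,0,0,1],[0,0,0.151,0,0,0,1],[0,0,0.151,0,0,0,1]]' 20;  python3 -m inch '[[0,0,0,0,0,0,1],[0,0,0,0,0,0,1]]'; python3 -m inch '[[0,-0.004,0.0002,0,0,0,1],[0,-0.009,0.0005,0,0,0,1],[0,-0.014,0.001,0,0,0,1],[0,-0.019,0.0018,0,0,0,1],[0,-0.024,0.003,0,0,0,1],[0,-0.029,0.0044,0,0,0,1],[0,-0.034,0.006,0,0,0,1],[0,-0.038,0.0075,0,0,0,1],[0,-0.042,0.0093,0,0,0,1],[0,-0.045,0.0107,0,0,0,1],[0,-0.045,0.0107,0,0,0,1]]'
```

```text
time: 18.1
ee_pos: [0.5137, 0.168, 0.1485]
tcp_rot: [180.0, -0.0, 75.0]
wrist_force: [0.0, -0.7, 0.4]
opening: 0.0121
time: 18.27
ee_pos: [0.5137, 0.1679, 0.1486]
tcp_rot: [179.9, -0.0, 75.0]
wrist_force: [0.2, 0.4, 4.7]
opening: 0.011
time: 19.18
ee_pos: [0.469, 0.18, 0.1368]
tcp_rot: [-179.9, -0.0, 75.0]
wrist_force: [-1.4, 4.1, 0.8]
opening: 0.011
```

```bash
python3 -m inch '[[0,-0.002,0.001,0,0,0,1],[0,-0.004,0.002,0,0,0,1],[0,-0.004,0.002,0,0,0,1]]';  python3 -m inch '[[0,-0.002,0.001,0,0,0,1],[0,-0.004,0.002,0,0,0,1],[0,-0.004,0.002,0,0,0,1]]'; python3 -m inch '[[0,-0.002,0.001,0,0,0,1],[0,-0.002,0.001,0,0,0,1],[0,-0.002,0.001,0,0,0,1]]'
```

```text
time: 19.43
ee_pos: [0.4665, 0.1806, 0.1353]
tcp_rot: [179.9, -0.0, 75.0]
wrist_force: [4.5, 3.1, 2.2]
opening: 0.0111
time: 19.68
ee_pos: [0.4664, 0.1807, 0.1353]
tcp_rot: [179.4, -0.1, 74.9]
wrist_force: [20.8, -5.6, 7.8]
opening: 0.0111
time: 19.93
ee_pos: [0.4664, 0.1808, 0.1353]
tcp_rot: [179.2, -0.1, 74.8]
wrist_force: [28.7, -9.0, 8.2]
opening: 0.0109
```

The lower stop is reached; total bar travel is 100.3 mm, matching 60°. Relax, release, lift and go toward green.

```bash
python3 -m inch '[[0,0.003,-0.0015,0,0,0,1],[0,0.005,-0.003,0,0,0,1],[0,0.005,-0.003,0,0,0,0.5],[0,0.005,-0.003,0,0,0,0],[0,0.005,-0.003,0,0,0,0],[0,0.005,-0.003,0,0,0,0],[0,0.005,-0.003,0,0,0,0],[0,0.005,-0.04,0,0,0,0],[0,0.005,-0.08,0,0,0,0],[0,0.005,-0.12,0,0,0,0],[0,0.005,-0.16,0,0,0,0],[0,0.005,-0.16,0,0,0,0]]'; python3 -m inch '[[-0.04,0.01,0,0,0,0,1],[-0.08,0.025,0,0,0,0,1],[-0.12,0.04,0,0,0,0,1],[-0.16,0.055,0,0,0,0,1],[-0.19,0.075,0,0,0,0,1],[-0.23,0.09,0,0,0,0,1],[-0.26,0.11,0,0,0,0,1],[-0.3,0.125,0,0,0,0,1],[-0.33,0.14,0,0,0,0,1],[-0.36,0.155,0,0,0,0,1],[-0.39,0.17,0,0,0,0,1],[-0.41,0.18,0,0,0,0,1]]';  python3 -m inch '[[0,0,0,0,0,0,1],[0,0,0,0,0,0,1]]'; python3 barm.py
```

```text
time: 20.93
ee_pos: [0.4661, 0.1813, 0.3002]
tcp_rot: [179.5, -0.3, 75.0]
wrist_force: [2.0, 0.2, 0.5]
opening: 0.0859
time: 21.93
ee_pos: [0.5327, -0.2646, 0.2915]
tcp_rot: [-180.0, 0.0, 74.9]
wrist_force: [1.0, 0.2, -0.5]
opening: 0.0002
time: 22.1
ee_pos: [0.5326, -0.2627, 0.2913]
tcp_rot: [-179.9, -0.0, 74.9]
wrist_force: [0.4, 1.1, 0.3]
opening: 0.0001
((172.6289520263672, 238.0358123779297), (31.742565155029297, 4.549945831298828), 15.5241117477417) ((379.3961486816406, 173.8807830810547), (36.66101837158203, 4.472995758056641), 15.255120277404785)
bar [0.46695674 0.17972655 0.15170542] from stop -0.09897197139390251 -0.0011945817355801525 tilt 0.6778391481978723
plate normal tilt 0.11197981907927845 azim 101.69661933828505 2938 8055
```

Level confirmed: the plane fit gives 0.1°. Pressing green.

```bash
python3 -m inch '[[-0.001,0.004,0.04,0,0,0,1],[-0.001,0.004,0.08,0,0,0,1],[-0.001,0.004,0.12,0,0,0,1],[-0.001,0.004,0.16,0,0,0,1],[-0.001,0.004,0.19,0,0,0,1],[-0.001,0.004,0.21,0,0,0,1],[-0.001,0.004,0.225,0,0,0,1],[-0.001,0.004,0.225,0,0,0,1],[-0.001,0.004,0.225,0,0,0,1]]'; python3 -m inch '[[0,0,0.004,0,0,0,1],[0,0,0.008,0,0,0,1],[0,0,0.012,0,0,0,1],[0,0,0.016,0,0,0,1],[0,0,0.018,0,0,0,1],[0,0,0.018,0,0,0,1],[0,0,0.018,0,0,0,1]]'
```

```text
time: 22.95
ee_pos: [0.5362, -0.2626, 0.0675]
tcp_rot: [-180.0, -0.0, 75.1]
wrist_force: [-0.5, 0.1, 0.0]
opening: 0.0002
time: 23.53
ee_pos: [0.5372, -0.2639, 0.051]
tcp_rot: [179.9, -0.0, 75.0]
wrist_force: [-1.6, 1.9, 11.0]
opening: -0.0001
```

```bash
python3 -m inch '[[0,0,0.001,0,0,0,1],[0,0,0.001,0,0,0,1],[0,0,-0.02,0,0,0,1],[0,0,-0.06,0,0,0,1],[0,0,-0.1,0,0,0,1],[0,0,-0.14,0,0,0,1],[0,0,-0.18,0,0,0,1],[0,0,-0.22,0,0,0,1],[0,0,-0.25,0,0,0,1],[0.04,-0.03,-0.25,0,0,0,1],[0.08,-0.06,-0.25,0,0,0,1],[0.12,-0.09,-0.25,0,0,0,1]]'; python3 -m inch '[[0.04,-0.02,0,0,0,0,1],[0.06,-0.04,0,0,0,0,1],[0.06,-0.04,0,0,0,0,1],[0.06,-0.04,0,0,0,0,1]]'; python3 barm.py; python3 - <<'E'
from h import *
snap('scene','end_s.png')
E
```

```text
time: 24.53
ee_pos: [0.4898, -0.1472, 0.2991]
tcp_rot: [180.0, -0.0, 74.9]
wrist_force: [-0.2, 1.5, 0.6]
opening: 0.0001
time: 24.87
ee_pos: [0.4664, -0.0784, 0.2998]
tcp_rot: [179.9, 0.0, 75.1]
wrist_force: [1.1, -0.4, 0.8]
opening: 0.0001
((172.62692260742188, 238.03460693359375), (31.749496459960938, 4.472995758056641), 15.255120277404785) ((379.40692138671875, 173.8352508544922), (36.667213439941406, 4.282301902770996), 15.5241117477417)
bar [0.4669565  0.17971922 0.15183504] from stop -0.09897029827042592 -0.0010649608046833514 tilt 0.678938639017165
plate normal tilt 0.5343884177871046 azim 73.4605077973028 2997 8048
```

View pics/end_s.png

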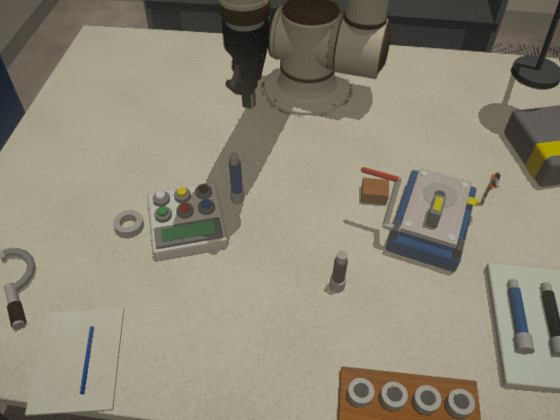

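The plate is level (437,205), all six keys are up, and the plugs (235,178) and (340,270), ring (128,223) and case (375,190) are where they started. The arm is clear of everything.

```bash
python3 -c "from workcell import order; print(order.job_done())"
```

```text
the job is handed in; nothing more can be done
None
```

The inclinometer check is done in the order asked and handed in at about 25 s. I gripped the lever bar to work the plate. The yellow key was pressed at the upper stop, the blue at 30 degrees and the green with the plate level.

- **Keys:** Each key bottomed with the tool at about 0.051 m; the force read 23 N on yellow, 14 N on blue and 11 N on green. All keys looked up in the last picture.
- **Upper and level stops:** Both were confirmed by the position stalling while the force rose. The bar travelled 100.3 mm between them, which matches 60 degrees.
- **30-degree setting:** My three estimates disagreed slightly: 29.5 degrees from the arm position, 29.4 from the plate plane fit and 30.4 from triangulating the bar. I did not read the scale mark closely, because parallax in the picture made it unreliable.
- **Last level check:** The plate read 0.1 degrees before the green key was pressed. At the end it read 0.5 degrees by plane fit and 0.7 by the bar, which is within measurement noise, and the bar had not moved.
- **Gauges and case:** The loose gauges and the case look unmoved by eye; I did not measure them again.

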